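# Find the weight case that rattles

## Robot

A 7-joint arm with a two-finger parallel gripper is mounted at the origin on a cart in front of the work surface, level with it; the furniture and walls round the work are solid. World frame = base frame: x ahead of the robot, y to its left, z up, the work surface at z = 0. Lengths are in m, angles in rad, forces in N, time in s.
With the tool pointing down it reaches from about 0.35 to 0.9 m from the base axis. Payload 8.1 kg.
Tool frame: the origin (TCP) lies midway between the tips of the shut fingers; the grasp point (between the pads) lies 19 mm behind it; x points along the fingers, y is the direction in which the jaws open and shut, and the axes are right-handed (so a half turn about x gives the same grasp; the last joint's range is limited). The gripper opens to 92 mm and grips with 3 to 60 N. Pads are 19 mm wide; open, the fingers measure 130 mm over their backs; the gripper's body (75 mm by 190 mm) begins 47 mm behind the grasp point.
Start: joints at [-1.381, 0.434, 0.025, 1.573, -0.012, 1.134, -0.075], TCP at [0.18, 0.598, 0.204] pointing down, gripper open.
Joint ranges: [-2.62, 2.62], [-0.44, 2.09], [-1.27, 1.32], [0.08, 2.57], [-1.32, 4.46], [0.12, 2], [-2.74, 2.74]. Speed limits (rad/s): [2.22, 2.22, 3.01, 3.01, 3.14, 3.14, 3.14].

## Interface

Orientations are given as a rotation vector (axis times angle).
In Python, from station import robot, imaging gives the robot as it stands.
- The arm moves only by the shell command python3 -m handwheel 'ROWS' [FORCE]. ROWS is JSON, a list that holds one entry, the list of rows, each a list of 7 numbers: the turn, a rotation vector about the tool's x, y, z in degrees, then the shift along the tool's x, y, z in m, then the closure in counts, from 0 (fully open) to 255 (shut). In form: [[[ax, ay, az, dx, dy, dz, claw], ...]]. A call has 1 to 20 rows; each row is the pose to reach, as a shift and turn from the pose measured when the call began, along the tool's axes at that moment; what a row does not reach only later rows make up. A row lasts 1/8 s, in which the tool goes at most 62.5 mm and 10.7 degrees, less where a joint would pass 70% of its speed; a pose out of reach is approached as far as the arm can. A call with a gripper value outside its range is refused whole. The fingers move at their own pace and stop on an object; FORCE is the grip in N (left out, the last holds). Time passes only in rows, so rows that repeat a pose let the fingers close. It gives the time, the measured TCP pose, the force and the opening at its end, in the units of the state.
- robot.read_state(): the state, without advancing time (a new reading comes with each control period).
- imaging.camera(name): name is "scene" or "top" or "wrist"; returns (picture, depth): 384x512x3 uint8, red, green, blue; 384x512 float32, m along the optical axis (not along the pixel's ray), 0 where there is no reading.
- imaging.camera_model(name): a dict with "K" (3x3 intrinsics, pixels), "distortion" ([k1, k2, p1, p2, k3] as OpenCV has them; the pictures are not rectified), "origin" and "rotation" of the camera in the world; the wrist camera has in their place "T_tool_cam" (4x4, takes a point from camera to tool coordinates, whose origin is the TCP and whose axes are the tool frame's). Camera axes: x right, y up, looking along -z (the intrinsics and any distortion apply to the point x, -y, -z); pixel columns grow to the right and rows downward; lengths in m; the calibration is good to about 2 mm. A picture is of the moment at which its call begins: read the wrist's pose just before it. camera_model takes no time and is no camera call.
- robot.sign_off(): hands the job in, once; it reports no verdict.
The state is a dict: "time": time; "joints": joint angles; "qd": joint speeds; "joint_efforts": joint torques, N m; "ee_pos": TCP position; "tcp_rot": TCP orientation; "force": force on the tool from outside, world axes, zero at the start; "moment": the same for the moment, N m; "gripper_width": finger opening in m.
Only numpy, scipy, OpenCV 4.12 (cv2) and the standard library are available. Lean on these libraries where they do the work, as an engineer would, in place of code of your own. Each camera call takes 0.05 s, during which the arm holds its last target.

## Task

Three sealed cases stand in the bays of the wooden rack, and in one of them the weight has come loose. From left to right, lift each case clear, shake it briskly lengthwise just above its own bay (about 5 cm to either side of the bay's centre, at least twice to and fro) and set it back before you take the next. Then take the one that rattles and finish while still holding it, level and still, about 15 cm above the small white tray, with the other two cases standing in their bays and the small loose things on the worktop left where they are.

Things in the scene. Friction and masses are not known exactly. Their poses are not given: they have to be found in the camera images.
- case_a: sealed aluminium case, 110 x 54 x 46 mm (x, y, z), about 0.4 kg; origin at the centre of its underside, x along its length (away from the robot), z up. Latches on the end toward the robot, hinges at the far end; the long sides are smooth, grip across them (54 mm). Starts in any one of the bays. All three look alike; any of them may be the one that rattles, and weight does not tell
- case_b: like case_a in every visible way, same size and axes. In the one of the three that rattles, a steel weight of about 0.2 kg slides almost freely along the case's length (x), 32 mm to either side of its middle, and knocks at the ends; in the others it is packed tight
- case_c: like case_a in every visible way, same size and axes. A brisk stroke throws a loose weight to the leading end, where it stays till the next stroke: a gripper holding the case by its middle feels the moment about its closing line change by about 0.12 N m from one end to the other, and hardly at all with a packed case
- case_rack: wooden rack board fixed to the worktop, 150 x 400 x 10 mm (x, y, z), origin at the centre of its underside; y points to the left as the robot sees it. Three bays side by side 125 mm apart, their length along x; the corners of each bay have lips 8 mm high (their tops 18 mm above the worktop) that leave 4 mm of play all round a case.
- bay_left (a point): centre of the left bay's floor (at the +y end of the rack), on top of the rack's 10 mm board; x along the length of the bay, away from the robot
- bay_middle (a point): centre of the middle bay's floor (at the middle of the rack), on top of the rack's 10 mm board; x along the length of the bay, away from the robot
- bay_right (a point): centre of the right bay's floor (at the -y end of the rack), on top of the rack's 10 mm board; x along the length of the bay, away from the robot
- tray: small white open tray, 62 x 112 x 9 mm, fixed to the worktop to the right of the rack; origin at the centre of its underside. The case is to be held over its centre
- dish: bystander: round glass dish, 67 mm across, 18 mm high, behind the rack; origin at the centre of its underside
- jar: bystander: lidded glass jar, 43 mm across, 80 mm high, to the right of the tray; origin at the centre of its underside
- brass_weight: bystander: brass weight with a knob, 28 mm across, 35 mm high, between rack and tray, on the robot's side; origin at the centre of its underside
Not all that is in view belongs to the job. Leave any green look-alike of the case_a alone.

How it is judged:
By the outcome, as a careful person would: the job done as asked, in the order asked, and still so for the second after the job is handed in, while the arm keeps its last pose, push and grip.
It also fails if it takes over 72 s, if anything falls off the work surface, if the arm or the gripper's body presses on something with over 40 N, if the wrist force passes 120 N, or if a joint passes its speed limit or range.

## Working session

There is one attempt and no reset: what is moved stays moved. The work goes in short steps, Python scripts to look and compute and a shell command to move; the robot and the scene stay as the last step left them, time stands still between calls to the robot, and variables do not carry over. Pictures are saved under pics/ and viewed, and the job is handed in when it is done.

```bash
ls; mkdir -p pics; python3 - <<'E'
from station import robot, imaging
import cv2
s=robot.read_state(); print(s)
for n in ("scene","top","wrist"):
    p,d=imaging.camera(n); cv2.imwrite(f"pics/{n}0.png",p[:,:,::-1]); m=imaging.camera_model(n); print(n,m)
E
```

```text
pics
{'time': 0.0, 'joints': array([-1.38055579,  0.43519091,  0.02496597,  1.57409188, -0.01160476,
        1.13400283, -0.07511639]), 'qd': array([-0.00012543,  0.00206761, -0.00075366, -0.00087326, -0.00314999,
        0.00054008,  0.00152125]), 'joint_efforts': array([-7.92100109e-04, -6.67855239e+01,  9.84510854e-01, -3.14454210e+01,
       -6.05921005e-02,  4.29982482e-02,  1.84261830e-04]), 'ee_pos': array([0.18031549, 0.59785475, 0.20366686]), 'tcp_rot': array([ 0.22869783,  1.55863445, -0.23113207]), 'force': array([ 1.35625382,  0.06177158, -0.03742561]), 'moment': array([ 0.02657389,  0.0266244 , -0.0469961 ]), 'gripper_width': 0.09235772428917337}
scene {'K': array([[397.16429335,   0.        , 254.62298171],
       [  0.        , 397.16429335, 188.56904913],
       [  0.        ,   0.        ,   1.        ]]), 'distortion': array([-0.12851495,  0.        ,  0.        ,  0.        ,  0.        ]), 'origin': array([-0.07796542, -0.65353631,  0.7221944 ]), 'rotation': array([ 0.87332738, -0.39529229, -0.79839952])}
top {'K': array([[458.12797874,   0.        , 263.44128201]
[... 217 characters left out ...]
, -0.06972347,  1.36418308]), 'rotation': array([ 0.02529062, -0.05112241, -1.58577463])}
wrist {'K': array([[304.93005934,   0.        , 260.52540988],
       [  0.        , 304.93005934, 195.2410337 ],
       [  0.        ,   0.        ,   1.        ]]), 'distortion': array([-0.07540957,  0.        ,  0.        ,  0.        ,  0.        ]), 'T_tool_cam': array([[-8.07080367e-04,  2.56251895e-01, -9.66609702e-01,
        -1.79895225e-01],
       [ 9.99999508e-01, -3.50230373e-04, -9.27806917e-04,
        -2.41925821e-04],
       [-5.76288357e-04, -9.66609975e-01, -2.56251486e-01,
        -7.00756488e-02],
       [ 0.00000000e+00,  0.00000000e+00,  0.00000000e+00,
         1.00000000e+00]])}
```

View pics/top0.png

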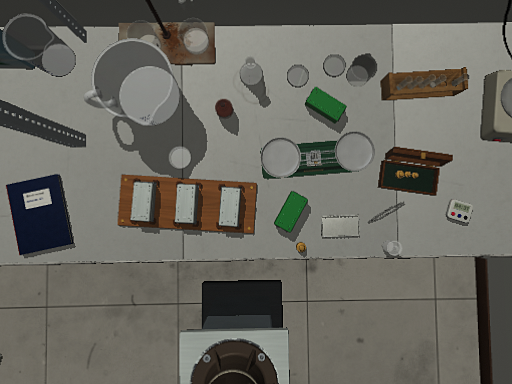

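View pics/scene0.png

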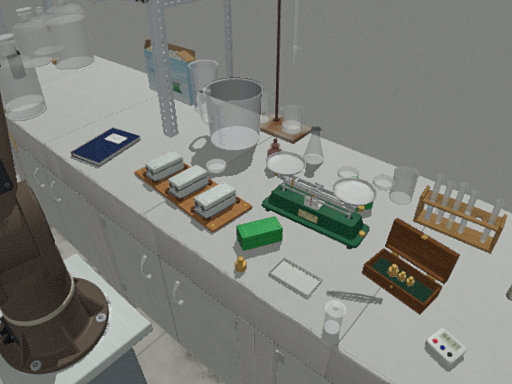

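View pics/wrist0.png

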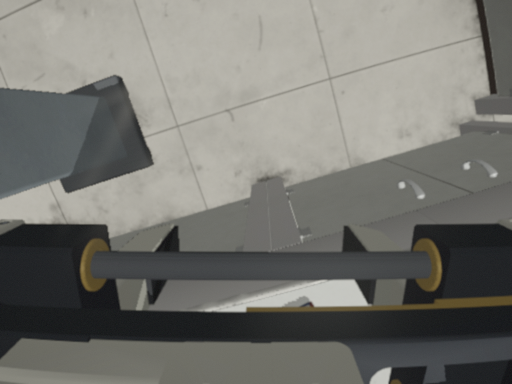

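The top view shows the rack with three grey cases at about (144,203), (186,203) and (230,210). The tray is at (340,226), the brass weight at (301,247), the jar at (393,248) and the dish at (180,157). The case look-alikes are green, at (291,212) and (325,105). I choose the three grey ones in the rack and will measure them next.

```bash
cat > h.py <<'E'
import numpy as np, cv2
from scipy.spatial.transform import Rotation as R
from station import robot, imaging
def cloud(name, pose=None, got=None):
    if name=="wrist":
        s=robot.read_state() if pose is None else pose
    p,d=got if got is not None else imaging.camera(name)
    m=imaging.camera_model(name)
    h,w=d.shape
    uv=np.stack(np.meshgrid(np.arange(w),np.arange(h)),-1).reshape(-1,1,2).astype(np.float64)
    n=cv2.undistortPoints(uv,m["K"],m["distortion"]).reshape(h,w,2)
    P=np.stack([n[...,0]*d,-n[...,1]*d,-d],-1)
    if name=="wrist":
        T=m["T_tool_cam"]; P=P@T[:3,:3].T+T[:3,3]
        P=P@R.from_rotvec(s["tcp_rot"]).as_matrix().T+s["ee_pos"]
    else:
        P=P@R.from_rotvec(m["rotation"]).as_matrix().T+m["origin"]
    P[d==0]=np.nan
    return p,d,P
def rect(pts):
    (c,(a,b),t)=cv2.minAreaRect(pts.astype(np.float32)); bx=cv2.boxPoints(((c),(a,b),t))
    e=[bx[1]-bx[0],bx[2]-bx[1]]; L=max(e,key=np.linalg.norm); 
    ang=np.degrees(np.arctan2(L[1],L[0])); ang=(ang+90)%180-90
    return np.round(c,4),np.round(sorted([a,b]),4),round(ang,2)
E
python3 - <<'E'
from h import *
p,d,P=cloud("top")
np.savez("top.npz",p=p,d=d,P=P)
for nm,(u,v) in dict(A=(144,203),B=(186,203),C=(230,210),board=(207,205),tray=(340,226),table=(270,240),green=(291,212),dish=(180,157),jar=(393,248),brass=(301,247)).items(): print(nm,np.round(P[v,u],4))
z=P[...,2]
for nm,(u,v) in dict(A=(144,203),B=(186,203),C=(230,210)).items():
    z0=P[v,u,2]
    m=np.zeros(z.shape,np.uint8); m[v-30:v+30,u-20:u+20]=(np.abs(z[v-30:v+30,u-20:u+20]-z0)<.012)
    n,l=cv2.connectedComponents(m); k=l==l[v,u]; print(nm,k.sum(),np.nanmedian(P[k],0).round(4),rect(P[k][:,:2]))
# rack by colour
hsv=cv2.cvtColor(p,cv2.COLOR_RGB2HSV)
k=(hsv[...,0]<20)&(hsv[...,1]>90)&(np.abs(z-.01)<.012); k[:165]=0;k[245:]=0;k[:,265:]=0;k[:,:110]=0
n,l,st,_=cv2.connectedComponentsWithStats(k.astype(np.uint8)); i=1+st[1:,4].argmax(); print('rack',st[i],rect(P[l==i][:,:2]))
k=(z>.002)&(z<.02)&(hsv[...,2]>0); k2=np.zeros_like(k); k2[208:243,315:365]=k[208:243,315:365]
n,l,st,_=cv2.connectedComponentsWithStats(k2.astype(np.uint8)); i=1+st[1:,4].argmax(); print('tray',st[i],rect(P[l==i][:,:2]))
c=cv2.resize(p[165:265,105:405],None,fx=2.6,fy=2.6,interpolation=cv2.INTER_CUBIC); cv2.imwrite("pics/crop1.png",c[:,:,::-1])
E
```

```text
A [0.5284 0.2467 0.061 ]
B [0.5264 0.1295 0.0557]
C [0.5046 0.0046 0.0599]
board [0.5196 0.074  0.0184]
tray [ 0.4512 -0.3173  0.0038]
table [ 0.4127 -0.1093 -0.0036]
green [ 0.4959 -0.1692  0.0511]
dish [0.6616 0.1516 0.019 ]
jar [ 0.3918 -0.4506  0.0777]
brass [ 0.3947 -0.197   0.0383]
A 748 [0.5316 0.2537 0.0568] (array([0.5326, 0.2549]), array([0.0551, 0.1094]), np.float32(-5.06))
B 749 [0.5261 0.1316 0.0566] (array([0.5247, 0.132 ]), array([0.0544, 0.1114]), np.float32(-4.24))
C 728 [0.5134 0.0071 0.0567] (array([0.5135, 0.0071]), array([0.0541, 0.111 ]), np.float32(-5.41))
rack [ 118  175  139   59 4243] (array([0.5249, 0.1341]), array([0.1498, 0.4013]), np.float32(85.56))
tray [316 208  49  35 588] (array([ 0.4537, -0.3236]), array([0.092 , 0.1423]), np.float32(-81.53))
```

View pics/crop1.png

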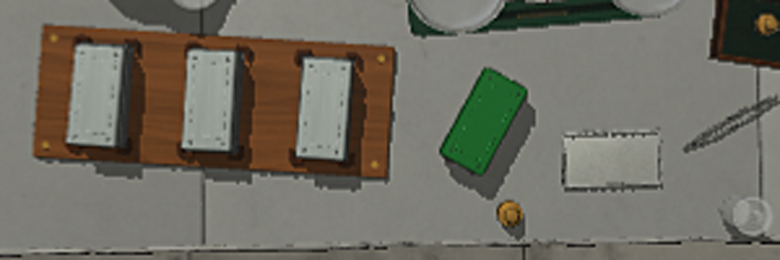

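```bash
cat >> h.py <<'E'
def goal(yaw,sgn=1):
    # tool x down, tool y along rack +-y
    c,s=np.cos(yaw),np.sin(yaw); x=np.array([0,0,-1.]); y=sgn*np.array([-s,c,0]); return np.stack([x,y,np.cross(x,y)],1)
def delta(pos,yaw,sgn=1,show=True):
    s=robot.read_state(); R0=R.from_rotvec(s["tcp_rot"]).as_matrix()
    r=np.degrees(R.from_matrix(R0.T@goal(yaw,sgn)).as_rotvec()); t=R0.T@(np.array(pos)-s["ee_pos"])
    if show: print("t",round(s["time"],3),"pos",s["ee_pos"].round(4),"turn",r.round(2),"shift",t.round(4),"w",round(s["gripper_width"],4),"F",s["force"].round(2),"M",s["moment"].round(3))
    return r,t
E
python3 - <<'E'
from h import *
s=robot.read_state(); print(R.from_rotvec(s["tcp_rot"]).as_matrix().round(3))
y=np.radians(-4.44)
for sg in (1,-1): delta([.533,.256,.15],y,sg)
f=np.load("top.npz"); P=f["P"];p=f["p"]; 
hsv=cv2.cvtColor(p,cv2.COLOR_RGB2HSV)
z=P[...,2]
m=(P[...,0]>.25)&(z>.12); 
for a,b in ((0,90),(90,200),(200,520)):
  mm=m.copy(); mm[:,:a]=0; mm[:,b:]=0; q=P[mm]; print(a,len(q),np.nanmin(q,0).round(3) if len(q) else '',np.nanmax(q,0).round(3) if len(q) else '')
q=P[m&(P[...,1]<.75)&(P[...,0]<.72)]; print(len(q), q[::max(1,len(q)//12)].round(3))
k=np.zeros(z.shape,bool); k[205:245,312:368]=1
g=cv2.cvtColor(p,cv2.COLOR_RGB2GRAY); print(np.median(g[205:245,312:320]), g[226,312:368:2], (z[226,312:368:2]*1000).round())
E
```

```text
[[-0.     0.289  0.957]
 [-0.001  0.957 -0.289]
 [-1.    -0.001  0.   ]]
t 0.2 pos [0.1803 0.5981 0.204 ] turn [-12.34  -0.     0.05] shift [ 0.0542 -0.2257  0.4364] w 0.092 F [ 0.18 -0.25 -0.05] M [-0.003 -0.022 -0.017]
t 0.2 pos [0.1803 0.5981 0.204 ] turn [1.6766e+02 8.0000e-02 0.0000e+00] shift [ 0.0542 -0.2257  0.4364] w 0.092 F [ 0.18 -0.25 -0.05] M [-0.003 -0.022 -0.017]
0 4285 [0.694 0.357 0.12 ] [1.066 0.615 0.457]
90 3191 [0.726 0.068 0.12 ] [1.066 0.376 0.353]
200 5228 [ 0.591 -0.782  0.12 ] [1.065 0.076 0.348]
3645 [[ 0.719  0.43   0.455]
 [ 0.702  0.433  0.383]
 [ 0.697  0.446  0.323]
 [ 0.702 -0.336  0.141]
 [ 0.699  0.434  0.136]
 [ 0.681 -0.136  0.142]
 [ 0.669 -0.165  0.142]
 [ 0.658 -0.13   0.148]
 [ 0.648 -0.373  0.137]
 [ 0.638 -0.294  0.143]
 [ 0.629 -0.183  0.145]
 [ 0.616 -0.095  0.153]
 [ 0.591 -0.126  0.152]]
127.0 [127 127 126 127 133  77 156 155 150 150 151 150 145 145 147 138 141 143
 140 141 137 139 143  59 127 126 126 124] [-2.  6. -3.  1. -1.  4.  1.  2.  7.  5.  4.  2.  5.  1.  4.  8.  5. -3.
  0.  6.  6.  5.  6.  6. -1.  5. -6. -3.]
```

```bash
python3 -m handwheel '[[[-2,0,0,0.01,-0.03,0.055,0],[-4,0,0,0.02,-0.06,0.11,0],[-6,0,0,0.02,-0.085,0.165,0],[-8,0,0,0.03,-0.115,0.22,0],[-10,0,0,0.03,-0.145,0.275,0],[-12.3,0,0,0.04,-0.17,0.33,0],[-12.3,0,0,0.045,-0.2,0.385,0],[-12.3,0,0,0.05,-0.226,0.436,0],[-12.3,0,0,0.054,-0.226,0.436,0],[-12.3,0,0,0.054,-0.226,0.436,0]]]' 50; python3 - <<'E'
from h import *
delta([.533,.256,.019],np.radians(-4.44))
p,d,P=cloud("wrist"); cv2.imwrite("pics/w1.png",p[:,:,::-1]); np.savez("w1.npz",p=p,P=P)
f=np.load("top.npz"); P=f["P"]; z=P[...,2]
m=(z>.13)&(z<.17); m[:130]=0; m[185:]=0; m[:,:255]=0; m[:,310:]=0
q=P[m]; print(q.min(0),q.max(0)); print(cv2.minEnclosingCircle(q[:,:2].astype(np.float32)))
E
```

```text
time: 1.45
ee_pos: [0.5319, 0.2559, 0.1496]
tcp_rot: [0.061, 1.571, -0.063]
force: [-0.1, 0.6, -0.1]
gripper_width: 0.092
t 1.45 pos [0.5319 0.2559 0.1496] turn [-0.06 -0.08  0.07] shift [0.1306 0.0003 0.0013] w 0.092 F [-0.05  0.57 -0.08] M [ 0.091  0.025 -0.018]
[ 0.59109322 -0.18859831  0.13628916] [ 0.69800216 -0.08186573  0.16032603]
((0.6445565223693848, -0.13579510152339935), 0.05477692186832428)
```

View pics/w1.png

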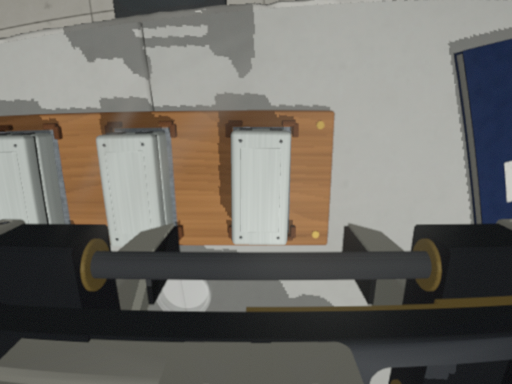

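```bash
python3 - <<'E'
from h import *
f=np.load("w1.npz"); P=f["P"];p=f["p"]; z=P[...,2]
for u,v in ((260,185),(135,185),(15,190)):
    z0=np.nanmedian(z[v-3:v+3,u-3:u+3])
    m=np.zeros(z.shape,np.uint8); m[100:250]=(np.abs(z[100:250]-z0)<.007)
    n,l=cv2.connectedComponents(m); k=l==l[v,u]; print(k.sum(),np.nanmedian(P[k],0).round(4),rect(P[k][:,:2]))
hsv=cv2.cvtColor(p,cv2.COLOR_RGB2HSV)
k=(hsv[...,0]<20)&(hsv[...,1]>90)&(np.abs(z-.01)<.012);k[250:]=0
q=P[k]; print(rect(q[:,:2]), np.nanmax(q[:,1]), np.nanmedian(q[:,2]))
E
```

```text
6549 [0.5253 0.2557 0.056 ] (array([0.5299, 0.2555]), array([0.054 , 0.1095]), np.float32(-5.35))
5702 [0.5141 0.1334 0.0558] (array([0.5229, 0.1328]), array([0.0541, 0.1094]), np.float32(-3.93))
2873 [0.5026 0.0224 0.0557] (array([0.5001, 0.0187]), array([0.0416, 0.0868]), np.float32(-10.96))
(array([0.5227, 0.1512]), array([0.1477, 0.3604]), np.float32(85.42)) 0.3359336437337621 0.009674664897097507
```

```bash
python3 -m handwheel '[[[0,0,0,0.04,0,0,0],[0,0,0,0.085,0,-0.001,0],[0,0,0,0.115,0,-0.001,0],[0,0,0,0.127,0,-0.001,0],[0,0,0,0.127,0,-0.001,0],[0,0,0,0.127,0,-0.001,255],[0,0,0,0.127,0,-0.001,255],[0,0,0,0.127,0,-0.001,255],[0,0,0,0.127,0,-0.001,255],[0,0,0,0.127,0,-0.001,255],[0,0,0,0.127,0,-0.001,255]]]' 50; python3 - <<'E'
from h import *
delta([.533,.256,.019],np.radians(-4.44))
E
```

```text
time: 2.88
ee_pos: [0.5305, 0.2564, 0.0232]
tcp_rot: [0.06, 1.571, -0.062]
force: [-1.4, -2.3, 5.5]
gripper_width: 0.0535
t 2.875 pos [0.5305 0.2564 0.0232] turn [ 0.01 -0.06  0.06] shift [ 0.0042 -0.0002  0.0025] w 0.0535 F [-1.44 -2.27  5.45] M [-0.691  0.213 -0.086]
```

```bash
cat > rd.py <<'E'
from h import *
s=robot.read_state(); R0=R.from_rotvec(s["tcp_rot"]).as_matrix()
print("t",round(s["time"],2),"pos",s["ee_pos"].round(4),"F",s["force"].round(2),"Mworld",s["moment"].round(3),"My_tool",(R0.T@s["moment"]).round(3)[1],"w",round(s["gripper_width"],4),"rx",R0[:,0].round(3))
E
python3 -m handwheel '[[[0,0,0,-0.03,0,0,255],[0,0,0,-0.05,0,0,255],[0,0,0,-0.05,0,-0.025,255],[0,0,0,-0.05,0,-0.05,255],[0,0,0,-0.05,0,-0.05,255],[0,0,0,-0.05,0,-0.05,255],[0,0,0,-0.05,0,-0.05,255]]]' ; python3 rd.py
```

```text
time: 3.75
ee_pos: [0.4815, 0.2601, 0.0731]
tcp_rot: [0.06, 1.571, -0.062]
force: [0.2, -0.5, -5.1]
gripper_width: 0.0534
t 3.75 pos [0.4815 0.2601 0.0731] F [ 0.21 -0.46 -5.1 ] Mworld [-0.043 -0.015 -0.003] My_tool -0.018 w 0.0534 rx [-0.001 -0.001 -1.   ]
```

```bash
python3 -m handwheel '[[[0,0,0,0,0,0.05,255],[0,0,0,0,0,0.102,255],[0,0,0,0,0,0.102,255],[0,0,0,0,0,0.102,255],[0,0,0,0,0,0.102,255]]]' ; python3 rd.py
python3 -m handwheel '[[[0,0,0,0,0,-0.05,255],[0,0,0,0,0,-0.102,255],[0,0,0,0,0,-0.102,255],[0,0,0,0,0,-0.102,255],[0,0,0,0,0,-0.102,255]]]' ; python3 rd.py
python3 -m handwheel '[[[0,0,0,0,0,0.05,255],[0,0,0,0,0,0.102,255],[0,0,0,0,0,0.102,255],[0,0,0,0,0,0.102,255],[0,0,0,0,0,0.102,255]]]' ; python3 rd.py
python3 -m handwheel '[[[0,0,0,0,0,-0.05,255],[0,0,0,0,0,-0.102,255],[0,0,0,0,0,-0.102,255],[0,0,0,0,0,-0.102,255],[0,0,0,0,0,-0.102,255]]]' ; python3 rd.py
```

```text
time: 4.38
ee_pos: [0.5821, 0.2525, 0.0728]
tcp_rot: [0.06, 1.572, -0.062]
force: [0.9, -0.4, -4.6]
gripper_width: 0.0536
t 4.38 pos [0.5821 0.2525 0.0728] F [ 0.85 -0.42 -4.61] Mworld [ 0.02  -0.038 -0.003] My_tool -0.036 w 0.0536 rx [-0.002 -0.001 -1.   ]
time: 5.0
ee_pos: [0.4815, 0.2604, 0.0733]
tcp_rot: [0.061, 1.571, -0.062]
force: [0.1, 0.3, -4.4]
gripper_width: 0.0537
t 5.0 pos [0.4815 0.2604 0.0733] F [ 0.14  0.32 -4.39] Mworld [ 0.014 -0.015 -0.021] My_tool -0.014 w 0.0537 rx [-0.001 -0.001 -1.   ]
time: 5.62
ee_pos: [0.5823, 0.2528, 0.073]
tcp_rot: [0.06, 1.572, -0.061]
force: [0.3, 0.4, -3.8]
gripper_width: 0.0535
t 5.62 pos [0.5823 0.2528 0.073 ] F [ 0.3   0.36 -3.82] Mworld [0.044 0.048 0.041] My_tool 0.051 w 0.0535 rx [-0.002 -0.001 -1.   ]
time: 6.25
ee_pos: [0.4817, 0.2607, 0.0735]
tcp_rot: [0.061, 1.57, -0.061]
force: [0.3, -0.4, -4.9]
gripper_width: 0.053
t 6.25 pos [0.4817 0.2607 0.0735] F [ 0.31 -0.4  -4.94] Mworld [ 0.053 -0.023 -0.036] My_tool -0.019 w 0.053 rx [-0.001 -0.    -1.   ]
```

```bash
H="python3 rd.py"; python3 -m handwheel '[[[0,0,0,0,0,0.05,255],[0,0,0,0,0,0.102,255],[0,0,0,0,0,0.102,255],[0,0,0,0,0,0.102,255],[0,0,0,0,0,0.102,255]]]' >/dev/null ; $H
python3 -m handwheel '[[[0,0,0,0,0,0,255]]]' >/dev/null; $H
python3 -m handwheel '[[[0,0,0,0,0,0,255]]]' >/dev/null; $H
python3 -m handwheel '[[[0,0,0,0,0,0,255]]]' >/dev/null; $H
python3 -m handwheel '[[[0,0,0,0,0,-0.05,255],[0,0,0,0,0,-0.102,255],[0,0,0,0,0,-0.102,255],[0,0,0,0,0,-0.102,255],[0,0,0,0,0,-0.102,255]]]' >/dev/null; $H
python3 -m handwheel '[[[0,0,0,0,0,0,255]]]' >/dev/null; $H
python3 -m handwheel '[[[0,0,0,0,0,0,255]]]' >/dev/null; $H
python3 -m handwheel '[[[0,0,0,0,0,0,255]]]' >/dev/null; $H
```

```text
t 6.88 pos [0.5825 0.253  0.0731] F [-0.24 -0.97 -5.5 ] Mworld [0.002 0.05  0.015] My_tool 0.05 w 0.0536 rx [-0.002 -0.    -1.   ]
t 7.0 pos [0.5818 0.2534 0.0733] F [-0.63  0.9  -5.24] Mworld [ 0.058  0.046 -0.024] My_tool 0.051 w 0.053 rx [-0.002 -0.    -1.   ]
t 7.12 pos [0.5814 0.2537 0.0734] F [-1.28  0.01 -4.01] Mworld [0.042 0.013 0.052] My_tool 0.016 w 0.0534 rx [-0.002 -0.    -1.   ]
t 7.25 pos [0.5811 0.2539 0.0735] F [-0.41  1.27 -3.76] Mworld [ 0.039  0.065 -0.   ] My_tool 0.068 w 0.0536 rx [-0.002  0.    -1.   ]
t 7.88 pos [0.4809 0.2615 0.074 ] F [ 0.15  0.17 -3.92] Mworld [ 0.062 -0.024  0.051] My_tool -0.019 w 0.0533 rx [-0.001  0.    -1.   ]
t 8.0 pos [0.4817 0.2613 0.074 ] F [-0.23 -0.77 -5.49] Mworld [-0.034  0.033  0.023] My_tool 0.031 w 0.0533 rx [-0.  0. -1.]
t 8.12 pos [0.4823 0.261  0.0739] F [-0.3  -0.36 -3.77] Mworld [ 0.062 -0.041  0.013] My_tool -0.036 w 0.0534 rx [ 0.  0. -1.]
t 8.25 pos [0.4826 0.2609 0.0738] F [-0.23 -0.11 -5.08] Mworld [-0.029  0.017 -0.034] My_tool 0.015 w 0.0531 rx [-0.  0. -1.]
```

```bash
python3 - <<'E'
from h import *
delta([.5315,.2564,.0232],np.radians(-4.44))
p,d,P=cloud("wrist"); cv2.imwrite("pics/w2.png",p[:,:,::-1])
E
```

```text
t 8.25 pos [0.4826 0.2609 0.0738] turn [-0.06 -0.   -0.01] shift [ 0.0506 -0.0006  0.0491] w 0.0531 F [-0.23 -0.11 -5.08] M [-0.029  0.017 -0.034]
```

View pics/w2.png

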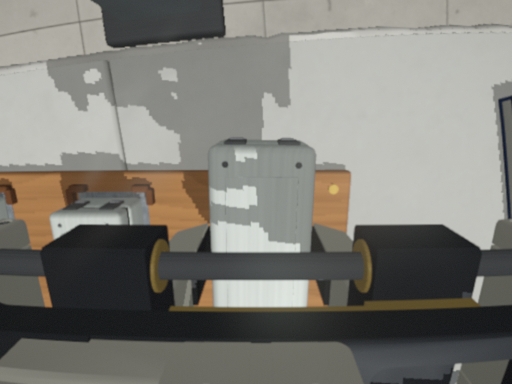

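```bash
python3 -m handwheel '[[[0,0,0,0,-0.0006,0.03,255],[0,0,0,0,-0.0006,0.049,255],[0,0,0,0,-0.0006,0.049,255],[0,0,0,0.02,-0.0006,0.049,255],[0,0,0,0.038,-0.0006,0.049,255],[0,0,0,0.044,-0.0006,0.049,255],[0,0,0,0.048,-0.0006,0.049,255],[0,0,0,0.0505,-0.0006,0.049,255],[0,0,0,0.0505,-0.0006,0.049,255]]]'; python3 - <<'E'
from h import *
delta([.5305,.2564,.0232],np.radians(-4.44))
E
```

```text
time: 9.43
ee_pos: [0.5316, 0.2566, 0.0236]
tcp_rot: [0.062, 1.569, -0.061]
force: [-0.3, 0.3, -4.5]
gripper_width: 0.0533
t 9.425 pos [0.5316 0.2566 0.0236] turn [-0.05  0.03 -0.03] shift [ 0.0004 -0.0003 -0.0011] w 0.0533 F [-0.32  0.28 -4.55] M [0.055 0.044 0.008]
```

```bash
python3 -m handwheel '[[[0,0,0,0.001,0,0,255],[0,0,0,0.0015,0,0,255],[0,0,0,0.0015,0,0,0],[0,0,0,0.0015,0,0,0],[0,0,0,0.0015,0,0,0],[0,0,0,0.0015,0,0,0],[0,0,0,-0.03,0,0,0],[0,0,0,-0.08,0,0,0],[0,0,0,-0.1,0,0,0],[0,0,0,-0.1,0,0,0]]]'; python3 - <<'E'
from h import *
delta([.523,.132,.12],np.radians(-4.44))
p,d,P=cloud("wrist"); cv2.imwrite("pics/w3.png",p[:,:,::-1])
z=P[...,2]
for u,v in ((260,185),(125,185)):
    z0=np.nanmedian(z[v-3:v+3,u-3:u+3])
    m=np.zeros(z.shape,np.uint8); m[60:250]=(np.abs(z[60:250]-z0)<.007)
    n,l=cv2.connectedComponents(m); k=l==l[v,u]; print(k.sum(),np.nanmedian(P[k],0).round(4),rect(P[k][:,:2]))
E
```

```text
time: 10.68
ee_pos: [0.5327, 0.2571, 0.1253]
tcp_rot: [0.064, 1.566, -0.06]
force: [-0.0, 0.2, -0.5]
gripper_width: 0.0917
t 10.675 pos [0.5327 0.2571 0.1253] turn [-0.06  0.19 -0.15] shift [ 5.000e-03 -1.255e-01  1.000e-04] w 0.0917 F [-0.    0.2  -0.49] M [0.03  0.023 0.004]
7388 [0.5237 0.2575 0.056 ] (array([0.5281, 0.2573]), array([0.0542, 0.1033]), np.float32(-5.22))
6117 [0.5092 0.1353 0.0559] (array([0.5191, 0.1327]), array([0.0541, 0.1022]), np.float32(-4.52))
```

View pics/w3.png

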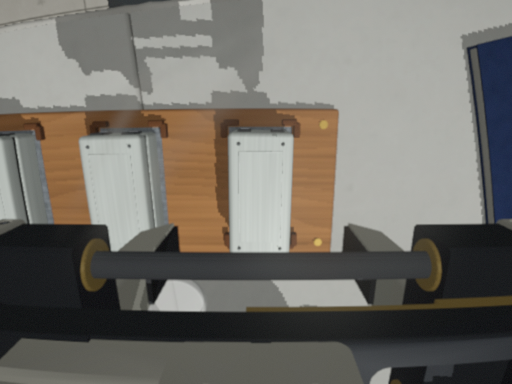

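```bash
python3 -m handwheel '[[[0,0.2,-0.15,0,-0.045,0.001,0],[0,0.2,-0.15,0,-0.09,0.001,0],[0,0.2,-0.15,0,-0.125,0.001,0],[0,0.2,-0.15,0,-0.125,0.001,0],[0,0.2,-0.15,0.04,-0.125,0.001,0],[0,0.2,-0.15,0.08,-0.125,0.001,0],[0,0.2,-0.15,0.103,-0.125,0.001,0],[0,0.2,-0.15,0.103,-0.125,0.001,0],[0,0.2,-0.15,0.103,-0.125,0.001,0]]]'; python3 - <<'E'
from h import *
delta([.524,.132,.022],np.radians(-4.44))
E
```

```text
time: 11.85
ee_pos: [0.5234, 0.1327, 0.021]
tcp_rot: [0.06, 1.572, -0.062]
force: [-0.0, -0.1, -0.3]
gripper_width: 0.0918
t 11.85 pos [0.5234 0.1327 0.021 ] turn [-0.02 -0.12  0.07] shift [-0.001  -0.0007  0.0007] w 0.0918 F [-0.04 -0.1  -0.29] M [ 0.026  0.018 -0.039]
```

```bash
python3 -m handwheel '[[[0,0,0,-0.001,0,0,255],[0,0,0,-0.001,0,0,255],[0,0,0,-0.001,0,0,255],[0,0,0,-0.001,0,0,255],[0,0,0,-0.001,0,0,255],[0,0,0,-0.001,0,0,255]]]' 50; python3 rd.py
python3 -m handwheel '[[[0,0,0,-0.03,0,0,255],[0,0,0,-0.05,0,0,255],[0,0,0,-0.05,0,-0.025,255],[0,0,0,-0.05,0,-0.05,255],[0,0,0,-0.05,0,-0.05,255],[0,0,0,-0.05,0,-0.05,255]]]' ; python3 rd.py
```

```text
time: 12.6
ee_pos: [0.5234, 0.1326, 0.0221]
tcp_rot: [0.06, 1.572, -0.062]
force: [-1.0, -0.5, 5.3]
gripper_width: 0.0535
t 12.6 pos [0.5234 0.1326 0.0221] F [-1.04 -0.51  5.29] Mworld [-0.27   0.312  0.005] My_tool 0.29 w 0.0535 rx [-0.002 -0.001 -1.   ]
time: 13.35
ee_pos: [0.474, 0.1365, 0.0721]
tcp_rot: [0.06, 1.572, -0.062]
force: [0.5, 0.1, -3.8]
gripper_width: 0.0533
t 13.35 pos [0.474  0.1365 0.0721] F [ 0.53  0.07 -3.81] Mworld [-0.009  0.004  0.029] My_tool 0.003 w 0.0533 rx [-0.002 -0.001 -1.   ]
```

```bash
H="python3 rd.py"; python3 -m handwheel '[[[0,0,0,0,0,0.05,255],[0,0,0,0,0,0.101,255],[0,0,0,0,0,0.101,255],[0,0,0,0,0,0.101,255]]]' >/dev/null ; $H
python3 -m handwheel '[[[0,0,0,0,0,0,255]]]' >/dev/null; $H
python3 -m handwheel '[[[0,0,0,0,0,0,255]]]' >/dev/null; $H
python3 -m handwheel '[[[0,0,0,0,0,-0.05,255],[0,0,0,0,0,-0.101,255],[0,0,0,0,0,-0.101,255],[0,0,0,0,0,-0.101,255]]]' >/dev/null; $H
python3 -m handwheel '[[[0,0,0,0,0,0,255]]]' >/dev/null; $H
python3 -m handwheel '[[[0,0,0,0,0,0,255]]]' >/dev/null; $H
python3 -m handwheel '[[[0,0,0,0,0,0.05,255],[0,0,0,0,0,0.101,255],[0,0,0,0,0,0.101,255],[0,0,0,0,0,0.101,255]]]' >/dev/null ; $H
python3 -m handwheel '[[[0,0,0,0,0,0,255]]]' >/dev/null; $H
python3 -m handwheel '[[[0,0,0,0,0,0,255]]]' >/dev/null; $H
python3 -m handwheel '[[[0,0,0,0,0,-0.05,255],[0,0,0,0,0,-0.101,255],[0,0,0,0,0,-0.101,255],[0,0,0,0,0,-0.101,255]]]' >/dev/null; $H
python3 -m handwheel '[[[0,0,0,0,0,0,255]]]' >/dev/null; $H
python3 -m handwheel '[[[0,0,0,0,0,0,255]]]' >/dev/null; $H
```

```text
t 13.85 pos [0.5747 0.1283 0.0712] F [-0.86  0.08 -4.08] Mworld [0.076 0.107 0.014] My_tool 0.113 w 0.0535 rx [-0.003 -0.002 -1.   ]
t 13.97 pos [0.5737 0.1285 0.0709] F [ 0.39  0.15 -3.47] Mworld [ 0.073  0.086 -0.04 ] My_tool 0.091 w 0.0537 rx [-0.004 -0.002 -1.   ]
t 14.1 pos [0.573  0.1287 0.0709] F [ 0.21 -0.32 -3.9 ] Mworld [-0.009  0.046  0.005] My_tool 0.045 w 0.0534 rx [-0.005 -0.002 -1.   ]
t 14.6 pos [0.4729 0.1369 0.0719] F [ 0.37  0.55 -4.08] Mworld [-0.022 -0.08   0.007] My_tool -0.082 w 0.0536 rx [-0.003 -0.001 -1.   ]
t 14.72 pos [0.4743 0.137  0.0723] F [ 0.54 -0.62 -2.75] Mworld [ 0.033 -0.129  0.001] My_tool -0.126 w 0.0537 rx [-0.002 -0.001 -1.   ]
t 14.85 pos [0.4753 0.137  0.0724] F [-0.01  0.95 -3.97] Mworld [-0.016 -0.069  0.019] My_tool -0.07 w 0.0534 rx [-0.001 -0.    -1.   ]
t 15.35 pos [0.5758 0.1287 0.0717] F [-0.49  0.9  -4.76] Mworld [0.128 0.097 0.001] My_tool 0.107 w 0.0532 rx [-0.002 -0.001 -1.   ]
t 15.47 pos [0.5746 0.1289 0.0714] F [-0.06  0.28 -4.05] Mworld [ 0.059  0.084 -0.012] My_tool 0.088 w 0.0534 rx [-0.003 -0.001 -1.   ]
t 15.6 pos [0.5738 0.1292 0.0714] F [-0.83  0.83 -3.67] Mworld [0.06  0.087 0.03 ] My_tool 0.092 w 0.0534 rx [-0.004 -0.001 -1.   ]
t 16.1 pos [0.4736 0.1373 0.0724] F [ 0.86  0.13 -3.56] Mworld [ 0.023 -0.12   0.004] My_tool -0.118 w 0.0535 rx [-0.003 -0.    -1.   ]
t 16.23 pos [0.4751 0.1374 0.0727] F [-0.32  0.34 -3.86] Mworld [ 0.011 -0.088  0.029] My_tool -0.087 w 0.0533 rx [-0.001  0.    -1.   ]
t 16.35 pos [0.4761 0.1374 0.0728] F [-0.46 -0.05 -4.01] Mworld [0.007 0.024 0.028] My_tool 0.024 w 0.0537 rx [-0.  0. -1.]
```

```bash
python3 -m handwheel '[[[0,0,0,0,-0.001,0.03,255],[0,0,0,0,-0.001,0.0475,255],[0,0,0,0,-0.001,0.0475,255],[0,0,0,0.02,-0.001,0.0475,255],[0,0,0,0.038,-0.001,0.0475,255],[0,0,0,0.044,-0.001,0.0475,255],[0,0,0,0.048,-0.001,0.0475,255],[0,0,0,0.0505,-0.001,0.0475,255],[0,0,0,0.0505,-0.001,0.0475,255]]]'; python3 - <<'E'
from h import *
delta([.5234,.1326,.0219],np.radians(-4.44))
E
```

```text
time: 17.48
ee_pos: [0.5235, 0.1328, 0.0225]
tcp_rot: [0.061, 1.57, -0.061]
force: [0.2, 0.1, -4.3]
gripper_width: 0.0533
t 17.475 pos [0.5235 0.1328 0.0225] turn [-0.02  0.01 -0.02] shift [ 0.0006 -0.0002 -0.0001] w 0.0533 F [ 0.16  0.07 -4.32] M [ 0.054  0.04  -0.037]
```

```bash
python3 -m handwheel '[[[0,0,0,0.001,0,0,255],[0,0,0,0.001,0,0,255],[0,0,0,0.001,0,0,0],[0,0,0,0.001,0,0,0],[0,0,0,0.001,0,0,0],[0,0,0,0.001,0,0,0],[0,0,0,-0.03,0,0,0],[0,0,0,-0.08,0,0,0],[0,0,0,-0.1,0,0,0],[0,0,0,-0.1,0,0,0]]]'; python3 - <<'E'
from h import *
delta([.5125,.0075,.022],np.radians(-4.44))
p,d,P=cloud("wrist"); cv2.imwrite("pics/w4.png",p[:,:,::-1])
z=P[...,2]
for u,v in ((260,185),(125,185)):
    z0=np.nanmedian(z[v-3:v+3,u-3:u+3])
    m=np.zeros(z.shape,np.uint8); m[60:250]=(np.abs(z[60:250]-z0)<.007)
    n,l=cv2.connectedComponents(m); k=l==l[v,u]; print(k.sum(),np.nanmedian(P[k],0).round(4),rect(P[k][:,:2]), P[k][:,0].min())
E
```

```text
time: 18.73
ee_pos: [0.5246, 0.1331, 0.124]
tcp_rot: [0.062, 1.567, -0.06]
force: [0.2, 0.6, -1.3]
gripper_width: 0.0916
t 18.725 pos [0.5246 0.1331 0.124 ] turn [-0.02  0.19 -0.11] shift [ 0.1018 -0.1264 -0.0026] w 0.0916 F [ 0.19  0.57 -1.29] M [-0.048 -0.    -0.015]
7423 [0.5152 0.1337 0.0559] (array([0.5197, 0.1334]), array([0.0542, 0.1028]), np.float32(-4.13)) 0.4669257414999611
6371 [0.499  0.0105 0.0558] (array([0.509 , 0.0078]), array([0.0545, 0.1048]), np.float32(-5.14)) 0.4554525856522692
```

View pics/w4.png

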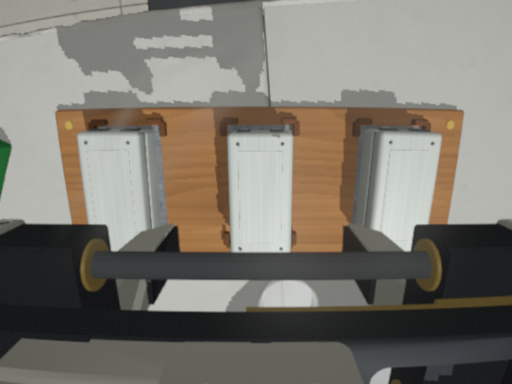

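```bash
python3 - <<'E'
from h import *
f=np.load("top.npz"); P=f["P"]
x,y,z=P[...,0],P[...,1],P[...,2]
for x0 in np.arange(.50,.68,.02):
    print(round(x0,2),[ (round(float(z[m].max()),3) if (m:=(x>=x0)&(x<x0+.02)&(y>=y0)&(y<y0+.02)).any() else None) for y0 in (-.06,-.08,-.10,-.12,-.14,-.16,-.18)])
E
```

```text
0.5 [0.018, 0.013, 0.01, 0.009, 0.006, 0.051, 0.052]
0.52 [0.016, 0.014, 0.008, 0.006, 0.006, 0.046, 0.053]
0.54 [0.017, 0.014, 0.006, 0.008, 0.007, 0.006, 0.053]
0.56 [0.017, 0.018, 0.006, 0.006, 0.006, 0.006, 0.008]
0.58 [0.014, 0.014, 0.026, 0.158, 0.157, 0.156, 0.155]
0.6 [0.005, 0.009, 0.158, 0.156, 0.15, 0.151, 0.154]
0.62 [0.008, 0.005, 0.156, 0.15, 0.149, 0.151, 0.151]
0.64 [0.006, 0.006, 0.157, 0.15, 0.15, 0.151, 0.15]
0.66 [0.005, 0.008, 0.16, 0.151, 0.15, 0.15, 0.154]
0.68 [0.007, 0.006, 0.152, 0.158, 0.157, 0.16, 0.154]
```

```bash
python3 -m handwheel '[[[0,0.2,-0.1,0,-0.045,-0.002,0],[0,0.2,-0.1,0,-0.09,-0.002,0],[0,0.2,-0.1,0,-0.126,-0.002,0],[0,0.2,-0.1,0,-0.126,-0.002,0],[0,0.2,-0.1,0.04,-0.126,-0.002,0],[0,0.2,-0.1,0.08,-0.126,-0.002,0],[0,0.2,-0.1,0.101,-0.126,-0.002,0],[0,0.2,-0.1,0.101,-0.126,-0.002,0],[0,0.2,-0.1,0.101,-0.126,-0.002,0]]]'; python3 - <<'E'
from h import *
delta([.5125,.0075,.022],np.radians(-4.44))
E
```

```text
time: 19.9
ee_pos: [0.5122, 0.008, 0.0219]
tcp_rot: [0.06, 1.572, -0.061]
force: [0.3, -1.1, 0.2]
gripper_width: 0.0919
t 19.9 pos [0.5122 0.008  0.0219] turn [ 0.02 -0.13  0.04] shift [-0.0001 -0.0005  0.0003] w 0.0919 F [ 0.32 -1.08  0.16] M [ 0.033 -0.026 -0.04 ]
```

```bash
python3 -m handwheel '[[[0,0,0,0,0,0,255],[0,0,0,0,0,0,255],[0,0,0,0,0,0,255],[0,0,0,0,0,0,255],[0,0,0,0,0,0,255],[0,0,0,0,0,0,255]]]' 50; python3 rd.py
python3 -m handwheel '[[[0,0,0,-0.03,0,0,255],[0,0,0,-0.05,0,0,255],[0,0,0,-0.05,0,-0.025,255],[0,0,0,-0.05,0,-0.05,255],[0,0,0,-0.05,0,-0.05,255],[0,0,0,-0.05,0,-0.05,255]]]' ; python3 rd.py
```

```text
time: 20.65
ee_pos: [0.5124, 0.0077, 0.0221]
tcp_rot: [0.06, 1.572, -0.062]
force: [-1.8, -2.3, 4.1]
gripper_width: 0.0534
t 20.65 pos [0.5124 0.0077 0.0221] F [-1.77 -2.31  4.08] Mworld [-0.54   0.23   0.007] My_tool 0.188 w 0.0534 rx [-0.002 -0.001 -1.   ]
time: 21.4
ee_pos: [0.463, 0.0118, 0.0721]
tcp_rot: [0.06, 1.572, -0.061]
force: [0.2, -0.6, -3.2]
gripper_width: 0.0538
t 21.4 pos [0.463  0.0118 0.0721] F [ 0.17 -0.62 -3.16] Mworld [ 0.042 -0.016  0.01 ] My_tool -0.012 w 0.0538 rx [-0.002 -0.001 -1.   ]
```

```bash
H="python3 rd.py"; python3 -m handwheel '[[[0,0,0,0,0,0.05,255],[0,0,0,0,0,0.098,255],[0,0,0,0,0,0.098,255],[0,0,0,0,0,0.098,255]]]' >/dev/null ; $H
python3 -m handwheel '[[[0,0,0,0,0,0,255]]]' >/dev/null; $H
python3 -m handwheel '[[[0,0,0,0,0,0,255]]]' >/dev/null; $H
python3 -m handwheel '[[[0,0,0,0,0,-0.05,255],[0,0,0,0,0,-0.098,255],[0,0,0,0,0,-0.098,255],[0,0,0,0,0,-0.098,255]]]' >/dev/null; $H
python3 -m handwheel '[[[0,0,0,0,0,0,255]]]' >/dev/null; $H
python3 -m handwheel '[[[0,0,0,0,0,-0.002,255]]]' >/dev/null; $H
python3 -m handwheel '[[[0,0,0,0,0,0.05,255],[0,0,0,0,0,0.099,255],[0,0,0,0,0,0.099,255],[0,0,0,0,0,0.099,255]]]' >/dev/null ; $H
python3 -m handwheel '[[[0,0,0,0,0,0,255]]]' >/dev/null; $H
python3 -m handwheel '[[[0,0,0,0,0,0,255]]]' >/dev/null; $H
python3 -m handwheel '[[[0,0,0,0,0,-0.05,255],[0,0,0,0,0,-0.098,255],[0,0,0,0,0,-0.098,255],[0,0,0,0,0,-0.098,255]]]' >/dev/null; $H
python3 -m handwheel '[[[0,0,0,0,0,0,255]]]' >/dev/null; $H
python3 -m handwheel '[[[0,0,0,0,0,0,255]]]' >/dev/null; $H
```

```text
t 21.9 pos [0.5604 0.0041 0.0712] F [-0.48 -0.32 -3.13] Mworld [0.089 0.012 0.005] My_tool 0.019 w 0.0533 rx [-0.003 -0.001 -1.   ]
t 22.02 pos [0.5595 0.0042 0.0709] F [-0.71  0.31 -3.06] Mworld [ 0.034 -0.048 -0.006] My_tool -0.045 w 0.0535 rx [-0.004 -0.001 -1.   ]
t 22.15 pos [0.5589 0.0043 0.0709] F [-0.69  0.35 -3.03] Mworld [ 0.005 -0.019 -0.025] My_tool -0.019 w 0.0536 rx [-0.005 -0.001 -1.   ]
t 22.65 pos [0.4618 0.0121 0.072 ] F [ 1.    0.14 -3.26] Mworld [ 0.004 -0.024 -0.017] My_tool -0.024 w 0.0533 rx [-0.003 -0.    -1.   ]
t 22.77 pos [0.463  0.0121 0.0722] F [ 0.24 -0.23 -3.87] Mworld [ 0.018  0.022 -0.036] My_tool 0.024 w 0.0534 rx [-0.002 -0.    -1.   ]
t 22.9 pos [0.4619 0.0122 0.0723] F [-0.27 -0.15 -2.63] Mworld [-0.023 -0.059  0.014] My_tool -0.061 w 0.0532 rx [-0.001 -0.    -1.   ]
t 23.4 pos [0.56   0.0044 0.0716] F [-0.95  1.06 -3.31] Mworld [ 0.021  0.106 -0.072] My_tool 0.107 w 0.0536 rx [-0.003 -0.001 -1.   ]
t 23.52 pos [0.5588 0.0045 0.0713] F [ 0.01  0.8  -3.86] Mworld [ 0.035 -0.024  0.014] My_tool -0.021 w 0.0532 rx [-0.004 -0.001 -1.   ]
t 23.65 pos [0.5581 0.0046 0.0713] F [-0.57  0.15 -3.12] Mworld [-0.003 -0.001  0.043] My_tool -0.001 w 0.0536 rx [-0.004 -0.    -1.   ]
t 24.15 pos [0.461  0.0123 0.0723] F [ 1.11  0.   -3.89] Mworld [-0.016 -0.071 -0.001] My_tool -0.072 w 0.0536 rx [-0.003 -0.    -1.   ]
t 24.27 pos [0.4622 0.0124 0.0726] F [-0.03 -0.62 -3.59] Mworld [0.02  0.008 0.035] My_tool 0.009 w 0.0536 rx [-0.001  0.    -1.   ]
t 24.4 pos [0.463  0.0123 0.0727] F [ 0.38 -0.55 -2.34] Mworld [ 0.044 -0.017 -0.007] My_tool -0.014 w 0.0535 rx [-0.001 -0.    -1.   ]
```

```bash
python3 -m handwheel '[[[0,0,0,0,-0.001,0.03,255],[0,0,0,0,-0.001,0.0497,255],[0,0,0,0,-0.001,0.0497,255],[0,0,0,0.02,-0.001,0.0497,255],[0,0,0,0.038,-0.001,0.0497,255],[0,0,0,0.044,-0.001,0.0497,255],[0,0,0,0.048,-0.001,0.0497,255],[0,0,0,0.0505,-0.001,0.0497,255],[0,0,0,0.0505,-0.001,0.0497,255]]]'; python3 - <<'E'
from h import *
delta([.5124,.0077,.0218],np.radians(-4.44))
E
```

```text
time: 25.52
ee_pos: [0.5126, 0.0075, 0.0224]
tcp_rot: [0.061, 1.57, -0.061]
force: [1.3, -0.9, -4.0]
gripper_width: 0.0532
t 25.525 pos [0.5126 0.0075 0.0224] turn [ 0.01 -0.02 -0.  ] shift [ 0.0006  0.0001 -0.0002] w 0.0532 F [ 1.27 -0.93 -4.  ] M [0.015 0.008 0.044]
```

```bash
python3 -m handwheel '[[[0,0,0,0.001,0,0,255],[0,0,0,0.001,0,0,255],[0,0,0,0.001,0,0,0],[0,0,0,0.001,0,0,0],[0,0,0,0.001,0,0,0],[0,0,0,0.001,0,0,0],[0,0,0,-0.03,0,0,0],[0,0,0,-0.08,0,0,0],[0,0,0,-0.1,0,0,0],[0,0,0,-0.1,0,0,0]]]'; python3 - <<'E'
from h import *
delta([.5235,.1328,.022],np.radians(-4.44))
p,d,P=cloud("wrist"); cv2.imwrite("pics/w5.png",p[:,:,::-1])
z=P[...,2]
for u,v in ((260,185),):
    z0=np.nanmedian(z[v-3:v+3,u-3:u+3])
    m=np.zeros(z.shape,np.uint8); m[60:250]=(np.abs(z[60:250]-z0)<.007)
    n,l=cv2.connectedComponents(m); k=l==l[v,u]; print(k.sum(),np.nanmedian(P[k],0).round(4),rect(P[k][:,:2]), P[k][:,0].min())
E
```

```text
time: 26.78
ee_pos: [0.5138, 0.0077, 0.1239]
tcp_rot: [0.061, 1.567, -0.06]
force: [-0.1, -0.2, -0.1]
gripper_width: 0.0919
t 26.775 pos [0.5138 0.0077 0.1239] turn [ 0.02  0.17 -0.05] shift [ 0.102   0.1254 -0.0003] w 0.0919 F [-0.11 -0.18 -0.09] M [0.004 0.05  0.028]
7442 [0.5042 0.0085 0.056 ] (array([0.5087, 0.0082]), array([0.0542, 0.104 ]), np.float32(-5.08)) 0.45533566596988917
```

View pics/w5.png

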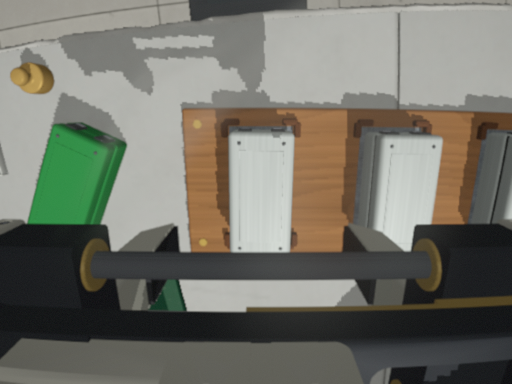

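Right case is seated. It and the left case show little moment change (about 0.03–0.04), while the middle one shows about 0.16, so the middle one rattles. Next I take it.

```bash
python3 -m handwheel '[[[0,0.2,0,0,0.045,0,0],[0,0.2,0,0,0.09,0,0],[0,0.2,0,0,0.125,0,0],[0,0.2,0,0,0.125,0,0],[0,0.2,0,0.04,0.125,0,0],[0,0.2,0,0.08,0.125,0,0],[0,0.2,0,0.101,0.125,0,0],[0,0.2,0,0.101,0.125,0,0],[0,0.2,0,0.101,0.125,0,0]]]'; python3 rd.py; python3 -m handwheel '[[[0,0,0,0,0,0,255],[0,0,0,0,0,0,255],[0,0,0,0,0,0,255],[0,0,0,0,0,0,255],[0,0,0,0,0,0,255],[0,0,0,0,0,0,255],[0,0,0,-0.03,0,0,255],[0,0,0,-0.08,0,0,255],[0,0,0,-0.13,0,0,255],[0,0,0,-0.15,0,0,255],[0,0,0,-0.15,0,0,255]]]' 55; python3 - <<'E'
from h import *
f=np.load("top.npz"); P=f["P"]; p=f["p"]; g=cv2.cvtColor(p,cv2.COLOR_RGB2GRAY)
m=(g>134).astype(np.uint8); m[:205]=0;m[245:]=0;m[:,:316]=0;m[:,364:]=0
n,l,st,ce=cv2.connectedComponentsWithStats(m); i=1+st[1:,4].argmax(); print(st[i],ce[i])
# ray to z~.005
M=imaging.camera_model("top"); r=cv2.minAreaRect(np.argwhere(l==i)[:,::-1].astype(np.float32)); print(r)
for c in [r[0],*cv2.boxPoints(r)]:
    n_=cv2.undistortPoints(np.array([[c]],np.float64),M["K"],M["distortion"]).ravel()
    v=R.from_rotvec(M["rotation"]).as_matrix()@[n_[0],-n_[1],-1]; print((M["origin"]+v*(.004-M["origin"][2])/v[2]).round(4))
delta([.45,-.32,.17],0)
E
```

```text
time: 27.95
ee_pos: [0.5229, 0.1317, 0.0221]
tcp_rot: [0.061, 1.572, -0.061]
force: [0.3, 0.5, -0.2]
gripper_width: 0.0915
t 27.95 pos [0.5229 0.1317 0.0221] F [ 0.35  0.48 -0.21] Mworld [-0.008  0.006  0.021] My_tool 0.006 w 0.0915 rx [-0.002  0.    -1.   ]
time: 29.32
ee_pos: [0.5237, 0.1316, 0.1729]
tcp_rot: [0.062, 1.571, -0.061]
force: [-0.6, -0.0, -5.1]
gripper_width: 0.0529
[321 215  38  22 648] [339.75617284 226.13271605]
((339.8814392089844, 225.3917694091797), (20.842117309570312, 37.05265426635742), 87.39744567871094)
[ 0.453  -0.3169  0.004 ]
[ 0.4821 -0.2613  0.004 ]
[ 0.4854 -0.3713  0.004 ]
[ 0.4239 -0.3725  0.004 ]
[ 0.4207 -0.2627  0.004 ]
t 29.325 pos [0.5237 0.1316 0.1729] turn [-4.47 -0.04 -0.05] shift [ 0.0025 -0.456  -0.0383] w 0.0529 F [-0.56 -0.02 -5.05] M [-0.037  0.044 -0.018]
```

```bash
python3 -m handwheel '[[[0,0,0,0,-0.015,-0.001,255],[0,0,0,0,-0.05,-0.004,255],[0,0,0,0,-0.09,-0.007,255],[0,0,0,0,-0.13,-0.01,255],[0,0,0,0,-0.17,-0.013,255],[0,0,0,0,-0.21,-0.016,255],[0,0,0,0,-0.25,-0.02,255],[0,0,0,0,-0.29,-0.023,255],[0,0,0,0,-0.33,-0.026,255],[0,0,0,0,-0.37,-0.029,255],[0,0,0,0.001,-0.41,-0.033,255],[0,0,0,0.003,-0.437,-0.035,255],[0,0,0,0.004,-0.448,-0.037,255],[0,0,0,0.005,-0.453,-0.037,255],[0,0,0,0.005,-0.453,-0.037,255],[0,0,0,0.005,-0.453,-0.037,255]]]' 55; python3 - <<'E'
from h import *
delta([.452,-.317,.168],np.radians(-4.44))
p,d,P=cloud("top"); cv2.imwrite("pics/top2.png",p[:,:,::-1]);p,d,P=cloud("scene"); cv2.imwrite("pics/scene2.png",p[:,:,::-1])
p,d,P=cloud("wrist"); cv2.imwrite("pics/w6.png",p[:,:,::-1]); np.savez("w6.npz",p=p,P=P)
E
```

```text
time: 31.32
ee_pos: [0.4519, -0.316, 0.1674]
tcp_rot: [0.061, 1.571, -0.059]
force: [-0.2, 0.6, -4.1]
gripper_width: 0.0534
t 31.325 pos [ 0.4519 -0.316   0.1674] turn [ 0.06 -0.05 -0.09] shift [-0.0006 -0.001   0.0002] w 0.0534 F [-0.22  0.59 -4.05] M [ 0.022  0.021 -0.042]
```

View pics/w6.png

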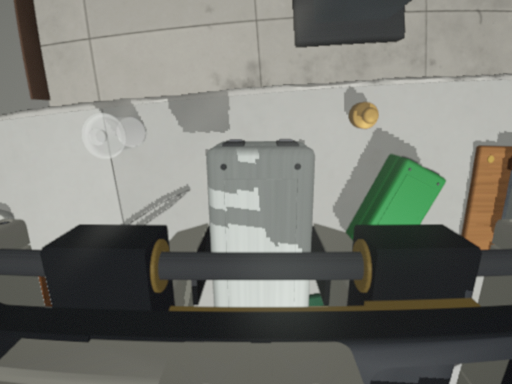

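View pics/scene2.png

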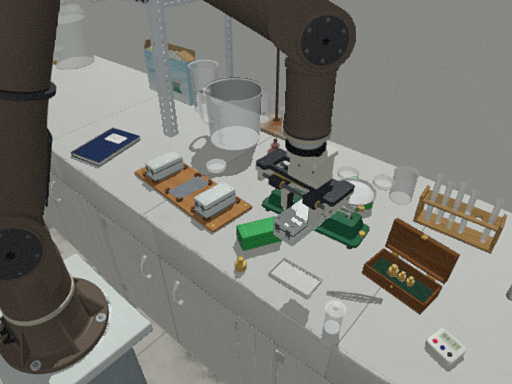

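View pics/top2.png

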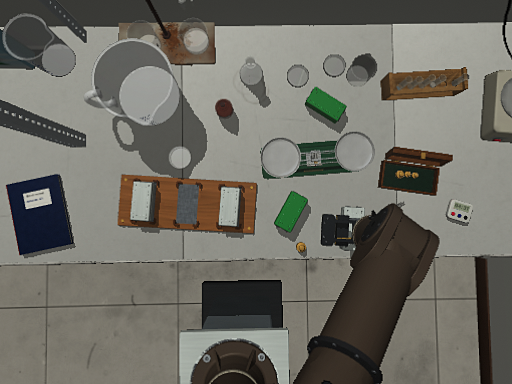

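```bash
python3 -m handwheel '[[[0,0,0,0,-0.001,0,255],[0,0,0,0,-0.001,0,255],[0,0,0,0,-0.001,0,255],[0,0,0,0,-0.001,0,255],[0,0,0,0,-0.001,0,255],[0,0,0,0,-0.001,0,255]]]'; python3 - <<'E'
from h import *
s=robot.read_state(); print(s["time"],s["ee_pos"].round(4),np.abs(s["qd"]).max(),s["gripper_width"])
f=np.load("w6.npz"); P=f["P"]; q=P[160:240,222:300].reshape(-1,3); q=q[~np.isnan(q[:,2])]
A=np.c_[q[:,:2],np.ones(len(q))]; c=np.linalg.lstsq(A,q[:,2],rcond=None)[0]; print("tilt deg",np.degrees(c[:2]),"top z",np.median(q[:,2]))
a=np.load("top.npz")["p"]; b=cv2.imread("pics/top2.png")[:,:,::-1]
for nm,(u,v) in dict(dish=(180,157),brass=(301,247),green=(291,212),A=(144,203),C=(230,210)).items():
    print(nm, np.abs(a[v-18:v+18,u-14:u+14].astype(int)-b[v-18:v+18,u-14:u+14]).mean().round(1))
print(robot.sign_off())
E
```

```text
time: 32.22
ee_pos: [0.4518, -0.3174, 0.1676]
tcp_rot: [0.061, 1.57, -0.059]
force: [-0.1, 0.4, -3.9]
gripper_width: 0.0532
32.225 [ 0.4518 -0.3174  0.1676] 0.0015277693135754128 0.053153188894216385
tilt deg [0.68596671 0.04644819] top z 0.20141120547531788
dish 11.2
brass 12.0
green 8.2
A 16.3
C 15.3
the job is handed in; nothing more can be done
None
```

The middle case is the one that rattles. I handed the job in at 32 s, with that case held over the tray and the other two standing in their bays.

**Shaking:** I took the cases from left to right. Each was lifted about 5 cm, shaken lengthwise for at least two full to-and-fro strokes, and set back before the next. The strokes were about ±5 cm. On the right case I kept the far end to about +4.7 cm, because the balance pan was close.

**Which one rattles:** the moment about the jaws changed by these averages between the two ends.

| Case | Change (N m) |
|---|---|
| Left | about 0.04 |
| Middle | about 0.16 |
| Right | about 0.03 |

Single readings were noisy, and a few on each case went against their average. The middle case's change is also above the 0.12 N m expected, but it stands well apart from the other two.

**Last checks:**
- **Hold:** the tool is at (0.452, -0.317) m, over the tray centre I measured at (0.452, -0.317) m. The case's underside is about 15.5 cm above the worktop, and joint speeds were close to zero.
- **Level:** a plane fit to the case's top showed a tilt of about 0.7° or less.
- **Other things:** in the final scene and top pictures the left and right cases look seated, and the brass weight, dish and jar look unmoved. A pixel comparison of the before and after pictures gave differences of 8–16 grey levels everywhere I looked. It had no baseline to judge them against, so it settles nothing; that these things stayed put rests on looking at the pictures.

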